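# Move the clip-on travel cover onto the finished figure

### The arm

A 6-joint arm with a two-finger parallel gripper is mounted at the origin on the work surface. World frame = base frame: x ahead of the robot, y to its left, z up, the work surface at z = 0. Lengths are in mm, angles in degrees, forces in N, time in s.
With the tool pointing down it reaches from about 325 to 775 mm from the base axis. Payload 5.5 kg.
Tool frame: the origin (TCP) lies between the finger pads; the fingertips stand 19 mm ahead of it and the grasp point (between the pads) is the TCP; z points along the fingers, y is the line along which they close (so a half turn about z gives the same grasp; the last joint's range is limited). The gripper opens to 85 mm and grips with 20 to 120 N. Pads are 22 mm wide; open, the fingers measure 114 mm over their backs; the gripper's body (76 mm by 85 mm) begins 54 mm behind the grasp point. The pads swing forward as they close: fully open they stand 13 mm farther back than shut.
Start: joints at [65.277, 5.22, 70.514, -0, 104.267, -3.249], TCP at [219.657, 558.361, 214.175] pointing down, gripper open.
Joint ranges: [-164.24, 164.24], [-49.07, 125.15], [9.68, 141.18], [-86.29, 266.29], [3.28, 154.24], [-151.56, 151.56]. Speed limits (degrees/s): [147.25, 147.25, 172.46, 180, 180, 180].

### API

Orientations are given as [roll, pitch, yaw] about the fixed x, y, z axes, in that order (R = Rz(yaw) Ry(pitch) Rx(roll)).
In Python, from rig import get_state, snapshot, finish_job, masks_of, pinpoint gives the robot as it stands.
- The arm moves only by the shell command python3 -m crank 'ROWS' [OPENING] [FORCE]. ROWS is JSON, a list that holds one entry, the list of rows, each a list of 6 numbers: the shift along the tool's x, y, z in mm, then the turn, a rotation vector about the tool's x, y, z in rad. In form: [[[tx, ty, tz, rx, ry, rz], ...]]. A call has 1 to 5 rows; each row is the pose to reach, as a shift and turn from the pose commanded when the call began, along the tool's axes at that moment; what a row does not reach only later rows make up. A row lasts 1/8 s, in which the tool goes at most 62.5 mm and 10.7 degrees, less where a joint would pass 70% of its speed; a pose out of reach is approached as far as the arm can. A call with a gripper value outside its range is refused whole. OPENING is the opening, from -1 (shut) to 1 (fully open), so that 0 is half open, set as the call begins (- or left out, the last holds). The fingers move at their own pace and stop on an object; FORCE is the grip in N (left out, the last holds). Time passes only in rows, so rows that repeat a pose let the fingers close. It gives the time, the measured TCP pose, the force, the opening and the grip force at its end, in the units of the state.
- get_state(): the state, without advancing time (a new reading comes with each control period).
- snapshot(name): name is "side" or "top"; returns a dict with "color" (420x560x3 uint8, red, green, blue), "intrinsics" (3x3 intrinsics, pixels), "D" ([k1, k2, p1, p2, k3] as OpenCV has them; the pictures are not rectified), "cam_to_world" (4x4, takes a point from camera to world coordinates). Camera axes: x right, y down, z forward; pixel columns grow to the right and rows downward; lengths in mm; the calibration is good to about 2 mm. A picture is of the moment at which its call begins. There is no depth.
- finish_job(): hands the job in; it is judged then, once.
Trained networks look in a picture, given as the dict that the camera call returned (one of the last four; its "shot" number tells which), for a name from the list of things; names that differ only in an ending like _2 or _b are one class to them, and where a whole thing is asked for, a point or a joint stands for the part that bears it (a point fixed in the world has none). Each returns a list of dicts, best first, with "confidence" (0 to 1); they miss things now and then, are a little off and sometimes report something else, mostly with a low value. They report only what shows in the picture. A call takes as long as a camera call. They do not tell look-alikes from the thing itself.
- masks_of(picture, name): "pixels" (420x560 bool, what is visible of it) and "extent" ([left, top, right, bottom] in pixels, round what is visible of it).
- pinpoint(picture, name): "xy" ([column, row] in pixels: a listed point, or the origin of a listed thing).
The state is a dict: "time_s": time; "joints": joint angles; "dq": joint speeds; "tau": joint torques, N m; "eef_pos": TCP position; "ee_rot": TCP orientation; "wrist_force": force on the tool from outside, world axes, zero at the start; "torque": the same for the moment, N m; "grip_width": finger opening in mm; "gripper_force": force on a finger pad.
Only numpy, scipy, OpenCV 4.12 (cv2) and the standard library are available. Lean on these libraries where they do the work, as an engineer would, in place of code of your own. Each camera call takes 0.05 s, during which the arm holds its last target. There are 200 camera calls.

### The job

The clear travel cover is clipped onto the empty figure stand. Squeeze its two orange side tabs together to free it, lift it off without forcing it, then fit it over the painted figure on the other stand and press it gently down until it has clicked fully home all round. Leave the figure standing in its place, and do not knock over or push away the paint bottles and the grey figure nearby.

Things in the scene. Friction and masses are not known exactly. Their poses are not given: they have to be found in the camera images.
- cover_center (a point): Centre of the clear, black-framed travel cover, open underneath: 56 (x) x 41 (y) x 70 mm tall, 85 g; rim 35 mm below this point, roof 35 mm above; z up. On its +y and -y faces an orange spring tab, 24 mm wide, 4 mm thick, 60 mm over both outer faces, standing from 8 mm below the rim to 58 mm above it. Grasp both tabs, fingers closing along y, at this height or up to 8 mm above.
- tab_left (a joint): How far the tab on the cover's +y side is pressed in: 0 out, 0.005 m at its hard stop (50 mm over both tabs). Spring: 5 N at first, 7.5 N at the stop. Each tab's foot has an outward hook, 8 to 19 mm below the rim, reaching 34.5 mm from the centre, ramped below. It clears the stand's ledge when 3 mm in: squeeze both tabs to their stops; the cover then tends to rise 3.5 mm.
- tab_right (a joint): The same for the tab on the cover's -y side. With both tabs squeezed the hooks also pass down freely; with the tabs free they snap down past the ledges at about 15 N of push.
- pod_a: Empty stand, fixed to the bench; the cover starts clipped on it, axes parallel. Steel foot 120 (x) x 110 x 12 mm, origin under its centre, z up. On it a black collar: ledges on the +y and -y sides, inner edges 31.5 mm from the centre, catch the hooks; stops on the +x and -x sides, 2.5 mm clear of the cover, have lead-ins 10 mm above the seat. Clipped on, the rim is 52.5 mm above the origin.
- pod_b: Stand like pod_a, with the painted figure on its 28 mm wide middle post (top 40 mm above the origin), no cover yet. Fit the cover centred, axes parallel (half turn is the same). Its collar was set by hand: the seat is 36 to 66 mm above the origin, not measured, to be felt. Over 32 N of pull or press on a stand breaks the cover. Both stands have 4 steel pins, 62 mm tall, at x +-47, y +-40 mm.
- seal_b (a joint): Height of the black spring seal in the collar of pod_b: 0.0035 m with nothing on it (5 mm above the hard seat), 0 when the cover is clipped home, -0.0015 m with the rim on the hard seat, where force rises steeply. It pushes up with 1.5 N when risen, 6.5 N at the seat. The hooks catch if the tabs are let out while the rim is less than 1.5 mm above the seat.
- figure: Painted figure in a violet cloak on a black disc 25 mm across, 46 mm tall, loose, standing on the middle of pod_b; origin at the centre of its underside, z up.
- spare_figure: Bystander: grey unpainted figure of the same shape, loose on the bench; origin at the centre of its underside, z up.
- bottle_ochre: Bystander: ochre dropper bottle with white cap, 25 mm across, 75 mm tall, loose on the bench beside pod_a; origin at the centre of its underside, z up.
- bottle_green: Bystander: green dropper bottle with white cap, 25 mm across, 75 mm tall, loose on the bench beside pod_b; origin at the centre of its underside, z up.
There are look-alikes about, which are no part of the job. Of the things like the part that bears cover_center, leave any that is brown; of the rest the smaller one is meant.

How it is judged:
By the outcome, as a careful person would: the job done as asked, in the order asked, and still so for the second after the job is handed in, with the robot touching nothing.
It also fails if it takes over 51 s, if anything falls off the work surface, if the arm or the gripper's body presses on something with over 40 N, if the wrist force passes 120 N, or if a joint passes its speed limit or range.

## Working session

There is one attempt and no reset: what is moved stays moved. The work goes in short steps, Python scripts to look and compute and a shell command to move; the robot and the scene stay as the last step left them, time stands still between calls to the robot, and variables do not carry over. Pictures are saved under pics/ and viewed, at most 10 in all, crops included, and the job is handed in when it is done.

```bash
mkdir -p pics; ls
cat > h.py <<'E'
import numpy as np, cv2
from rig import *
def ray(s,xy):
    K=np.array(s["intrinsics"]);D=np.array(s["D"]);T=np.array(s["cam_to_world"])
    u=cv2.undistortPoints(np.array([[xy]],float),K,D)[0,0]
    d=T[:3,:3]@np.array([u[0],u[1],1]);return T[:3,3],d/np.linalg.norm(d)
def atz(s,xy,z):
    o,d=ray(s,xy);return (o+d*(z-o[2])/d[2]).round(1)
def proj(s,P):
    K=np.array(s["intrinsics"]);D=np.array(s["D"]);T=np.linalg.inv(np.array(s["cam_to_world"]))
    return cv2.projectPoints(np.array(P,float).reshape(-1,3),cv2.Rodrigues(T[:3,:3])[0],T[:3,3],K,D)[0][:,0]
def tri(a,b):
    (o,d),(p,e)=a,b
    A=np.stack([d,-e],1);t=np.linalg.lstsq(A,p-o,rcond=None)[0]
    x,y=o+d*t[0],p+e*t[1];return ((x+y)/2).round(1),np.linalg.norm(x-y).round(1)
E
python3 - <<'E'
from h import *
S={n:snapshot(n) for n in("top","side")}
for n,s in S.items():
    print(n,np.array(s["cam_to_world"]).round(2).tolist())
    cv2.imwrite(f"pics/{n}0.png",s["color"][:,:,::-1])
    for t in["cover_center","pod_a","figure","spare_figure","bottle_ochre","bottle_green"]:
        print(t,[(np.round(r["xy"],1).tolist(),round(r["confidence"],2)) for r in pinpoint(s,t)][:6])
st=get_state();print(st["eef_pos"],st["ee_rot"],st["wrist_force"],st["grip_width"])
E
```

```text
pics
top [[0.12, -0.97, 0.22, 435.69], [-0.99, -0.12, 0.02, -42.43], [0.01, -0.22, -0.97, 878.42], [0.0, 0.0, 0.0, 1.0]]
cover_center [([336.1, 290.4], 0.96), ([437.9, 278.6], 0.93), ([252.5, 277.9], 0.67)]
pod_a [([329.8, 290.4], 0.77), ([180.4, 267.8], 0.64)]
figure [([178.8, 267.2], 0.56)]
spare_figure [([244.4, 132.9], 0.49)]
bottle_ochre [([299.4, 252.7], 0.54)]
bottle_green [([190.3, 223.4], 0.73)]
side [[-0.93, -0.25, 0.26, 408.98], [-0.36, 0.65, -0.67, 496.33], [-0.01, -0.71, -0.7, 670.42], [0.0, 0.0, 0.0, 1.0]]
cover_center [([335.6, 272.1], 0.87), ([357.9, 202.2], 0.65), ([359.1, 153.7], 0.6), ([304.3, 355.1], 0.49)]
pod_a [([351.7, 232.1], 0.75), ([302.2, 355.7], 0.63)]
figure [([300.4, 344.7], 0.78)]
spare_figure [([174.9, 272.7], 0.56)]
bottle_ochre [([307.4, 250.1], 0.73)]
bottle_green [([247.0, 341.4], 0.84), ([359.9, 201.2], 0.72)]
[219.70882324 558.35375611 214.21575792] [1.79995948e+02 1.70291965e-03 1.58521274e+02] [-0.14839882  0.01290301 -0.3421215 ] 85.90841196924865
```

View pics/top0.png

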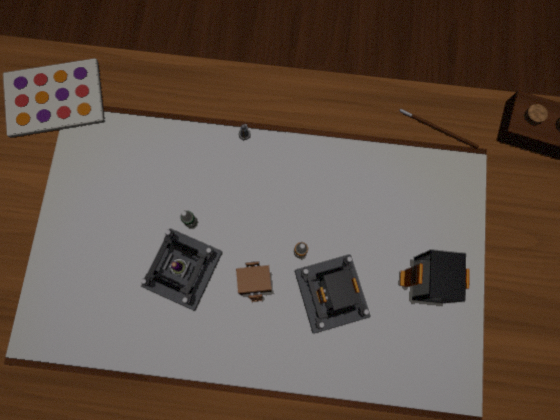

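View pics/side0.png

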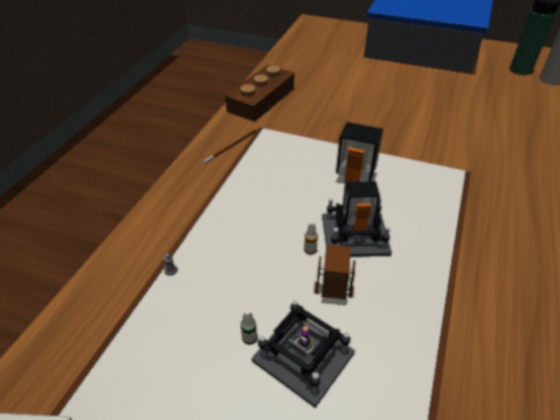

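The top view shows three covers: (336,290), black and on the stand; (438,278), black and larger, free on the bench; and (252,278), brown. The one meant is (336,290), the smaller non-brown one, clipped on pod_a. Pod_b is at (180,268) and turned. I'll confirm in an enlarged crop.

Run:
```python
from h import *
im=cv2.imread("pics/top0.png")
a=cv2.resize(im[240:345,285:385],None,fx=5.5,fy=5.5,interpolation=cv2.INTER_CUBIC)[:560,:400*2]
im=np.clip(im.astype(float)*1.6,0,255).astype(np.uint8)
f=4
A=cv2.resize(im[245:345,285:385],None,fx=f,fy=f,interpolation=cv2.INTER_CUBIC)
B=cv2.resize(im[220:320,132:232],None,fx=f,fy=f,interpolation=cv2.INTER_CUBIC)
cv2.imwrite("pics/crop1.png",np.hstack([A,B]))
s=snapshot("top");q=snapshot("side")
for n in["pod_a","cover_center"]:
    for r in masks_of(s,n)[:4]:
        c=cv2.findContours(r["pixels"].astype(np.uint8),0,1)[0];c=max(c,key=cv2.contourArea)
        print(n,r["extent"],round(r["confidence"],2),cv2.minAreaRect(c))
P=lambda s,n:[r["xy"] for r in pinpoint(s,n)]
for n,a,b in[("cover",(336.1,290.4),(357.9,202.2)),("podA",(329.8,290.4),(351.7,232.1)),("podB",(180.4,267.8),(302.2,355.7)),("fig",(178.8,267.2),(300.4,344.7)),("och",(299.4,252.7),(307.4,250.1)),("grn",(190.3,223.4),(247,341.4)),("spare",(244.4,132.9),(174.9,272.7)),("big",(437.9,278.6),(359.1,153.7)),("brown",(252.5,277.9),(335.6,272.1))]:
    print(n,*tri(ray(s,a),ray(q,b)),"z0:",atz(s,a,0))
```

```text
pod_a [297.1, 255.2, 369.0, 332.5] 0.72 ((331.4266052246094, 293.42205810546875), (67.33518981933594, 59.38523483276367), 73.3007583618164)
pod_a [141.5, 227.8, 221.3, 310.0] 0.63 ((180.89297485351562, 267.8074645996094), (62.097721099853516, 66.72994232177734), 24.904767990112305)
cover_center [400.6, 251.3, 471.9, 300.8] 0.87 ((434.5, 275.5), (53.0, 69.0), 90.0)
cover_center [236.9, 258.9, 272.4, 302.2] 0.84 ((253.26734924316406, 281.1732482910156), (39.801490783691406, 34.32878494262695), 84.2894058227539)
cover_center [316.6, 267.7, 356.7, 313.0] 0.79 ((337.28082275390625, 290.3060302734375), (37.18972396850586, 42.71046447753906), 72.47443389892578)
cover [ 498.  -144.5   85.6] 3.6 z0: [ 502.7 -155.7    0. ]
podA [ 501.7 -143.3    6.6] 1.8 z0: [ 501.3 -144.1    0. ]
podB [509.2 137.5   2.1] 0.6 z0: [509.7 138.    0. ]
fig [510.6 135.4  28.8] 5.3 z0: [510.4 141.1   0. ]
och [568.8 -80.5  -7.3] 6.2 z0: [564.6 -80.5   0. ]
grn [601.  136.4 -14.2] 5.3 z0: [595.8 133.1   0. ]
spare [789.9  54.7 -10.3] 11.2 z0: [791.7  54.8   0. ]
big [ 539.  -322.2   60.2] 1.2 z0: [ 547.2 -342.8    0. ]
brown [500.7  -1.2  50.6] 4.5 z0: [507.1   1.5   0. ]
```

View pics/crop1.png

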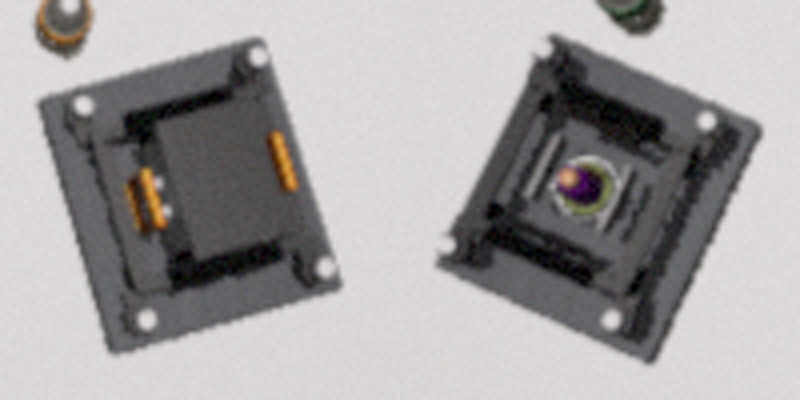

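The crop confirms the black cover with two orange tabs on pod_a (pins at crop px (85,105), (258,56), (326,266), (147,318)). The figure is in the middle of pod_b. Next I'll fit the poses.

```bash
cat > fit.py <<'E'
from h import *
from scipy.optimize import least_squares
s=snapshot("top");q=snapshot("side")
def w(x,y,yaw,L):
    c,n=np.cos(yaw),np.sin(yaw);L=np.array(L,float)
    return np.c_[x+c*L[:,0]-n*L[:,1],y+n*L[:,0]+c*L[:,1],L[:,2]]
def px(pts,o): return (np.array(pts,float)+.5)/4-.5+o
pa=px([(85,105),(258,56),(326,266),(147,318)],(285,245)); ca=px([(42,102),(260,40),(340,285),(112,352)],(285,245))
pb=px([(144,48),(307,120),(212,318),(48,245)],(132,220)); cb=px([(154,36),(362,130),(252,362),(36,262)],(132,220))
sg=[(1,1),(1,-1),(-1,-1),(-1,1)]
for nm,p,c,x0 in[("A",pa,ca,(502,-144,.2)),("B",pb,cb,(509,137,-.5))]:
    f=lambda v:np.r_[(proj(s,w(*v[:3],[(47*a,40*b,v[3]) for a,b in sg]))-p).ravel(),(proj(s,w(*v[:3],[(60*a,55*b,12) for a,b in sg]))-c).ravel()]
    r=least_squares(f,(*x0,62),loss="soft_l1")
    v=r.x;print(nm,v[:2].round(1),np.degrees(v[2]).round(2),"pinz",v[3].round(1),"res",np.abs(f(v)).round(1).tolist())
    if nm=="A":
        z=87.5
        print("roof pred crop",((proj(s,w(*v[:3],[(28*a,20.5*b,122.5) for a,b in sg]))-(285,245)+.5)*4-.5).round())
        print("tab top outer",((proj(s,w(*v[:3],[(12*a,30*b,110.5) for a,b in sg]))-(285,245)+.5)*4-.5).round())
    else:
        print("fig disc ctr/head crop",((proj(s,w(*v[:3],[(0,0,40),(0,0,86)]))-(132,220)+.5)*4-.5).round()+(400,0))
    im=cv2.cvtColor(q["color"],cv2.COLOR_RGB2BGR)
    P=proj(q,w(*v[:3],[(60*a,55*b,12) for a,b in sg]+[(47*a,40*b,v[3]) for a,b in sg]+[(0,0,12)]))
    cx=P[8].astype(int)
    for k in P: cv2.circle(im,tuple(k.round().astype(int)),1,(0,255,0),-1)
    t=cv2.resize(im[cx[1]-70:cx[1]+60,cx[0]-60:cx[0]+60],None,fx=3.3,fy=3.3)
    globals()["t"+nm]=t
cv2.imwrite("pics/sideov.png",np.hstack([tA,tB]))
E
python3 fit.py
```

```text
A [ 497.  -146.6] 22.63 pinz 63.0 res [0.4, 0.0, 0.1, 0.2, 0.0, 0.1, 0.0, 0.2, 1.4, 1.0, 0.6, 1.6, 1.0, 0.6, 0.1, 1.0]
roof pred crop [[154. 122.]
 [251.  95.]
 [294. 230.]
 [196. 259.]]
tab top outer [[140. 170.]
 [280. 129.]
 [299. 186.]
 [157. 227.]]
B [508.1 132.7] -17.05 pinz 64.9 res [0.2, 0.1, 0.4, 0.1, 0.2, 0.5, 0.5, 0.3, 0.3, 1.3, 0.6, 1.3, 0.3, 0.8, 0.4, 1.0]
fig disc ctr/head crop [[589. 188.]
 [568. 176.]]
```

View pics/sideov.png

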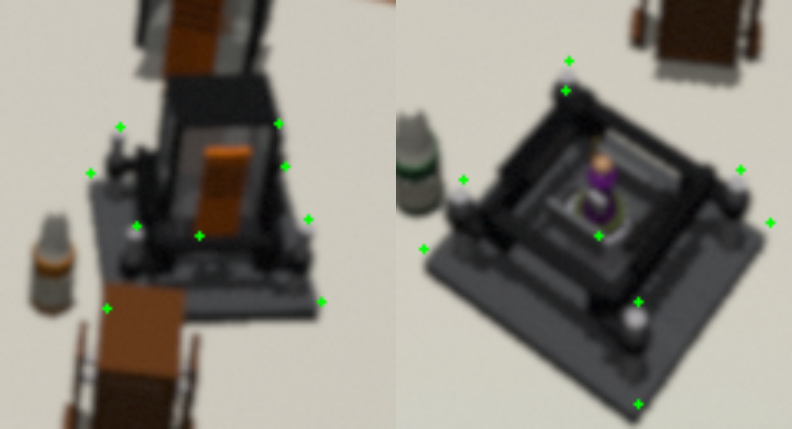

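The side overlay is about 4 px above the real features, which fits the calibration error. I'll do a joint fit with a small bias on each camera.

```bash
cat > fit2.py <<'E'
exec(open("fit.py").read().split("for nm,p,c,x0")[0])
vB=(508.1,132.7,np.radians(-17.05))
P0=proj(q,w(*vB,[(60*a,55*b,12) for a,b in sg]+[(47*a,40*b,64.9) for a,b in sg]+[(0,0,12)]))
o=P0[8].astype(int)-(60,70)
obs=(np.array([(568,72),(740,183),(634,318),(463,192),(424,268),(634,422),(764,240)],float)-(396,0)+.5)/3.3-.5+o
idx=[int(np.argmin(np.linalg.norm(P0[:8]-k,axis=1))) for k in obs];print(idx)
def model(v,z):return np.r_[w(*v,[(60*a,55*b,12) for a,b in sg]),w(*v,[(47*a,40*b,z) for a,b in sg])]
def f(v):
    A=model(v[:3],v[6]);B=model(v[3:6],v[6]);dt,ds=v[7:10],v[10:13]
    return np.r_[((proj(s,A-dt)-np.r_[ca,pa])).ravel(),(proj(s,B-dt)-np.r_[cb,pb]).ravel(),(proj(q,B-ds)[idx]-obs).ravel(),(v[6]-61)/1,dt/1.2,ds/1.2]
r=least_squares(f,[497,-146.6,.395,508,133,-.3,61,0,0,0,0,0,0],loss="soft_l1")
v=r.x;print("A",v[:2].round(1),np.degrees(v[2]).round(2),"B",v[3:5].round(1),np.degrees(v[5]).round(2),"z",v[6].round(1),"bias top",v[7:10].round(1),"side",v[10:].round(1))
print(np.abs(f(v)[:46]).round(1).tolist())
E
python3 fit2.py
python3 - <<'E'
from h import *
from scipy.spatial.transform import Rotation as R
print(R.from_euler("xyz",[179.996,0.0017,158.52],degrees=True).as_matrix().round(3))
E
```

```text
[5, 6, 7, 4, 0, 3, 2]
A [ 496.6 -144.7] 22.61 B [507.7 135.8] -17.28 z 61.7 bias top [-0.5  2.2  0.8] side [ 0.5 -2.2  0.7]
[1.3, 1.0, 0.7, 1.5, 1.1, 0.6, 0.0, 0.9, 0.4, 0.1, 0.0, 0.1, 0.1, 0.1, 0.0, 0.2, 0.5, 1.4, 0.2, 1.2, 0.8, 0.7, 0.8, 0.7, 0.3, 0.1, 0.2, 0.4, 0.0, 0.5, 0.4, 0.4, 0.2, 1.1, 0.5, 0.2, 0.4, 0.1, 0.6, 0.6, 0.7, 2.8, 0.2, 1.4, 1.5, 1.9]
[[-0.931  0.366  0.   ]
 [ 0.366  0.931  0.   ]
 [-0.     0.    -1.   ]]
```

```bash
cat > go.py <<'E'
import sys
from h import *
from scipy.spatial.transform import Rotation as R
st=get_state();p=np.array(st["eef_pos"]);M=R.from_euler("xyz",st["ee_rot"],degrees=True)
x,y,z,yaw=map(float,sys.argv[1:5])
T=R.from_euler("xyz",[180,0,yaw],degrees=True)
print("now",p.round(1),np.round(st["ee_rot"],2),"F",np.round(st["wrist_force"],1),"w",round(st["grip_width"],1),"t",st["time_s"])
print("row",M.inv().apply(np.array([x,y,z])-p).round(1),(M.inv()*T).as_rotvec().round(4))
E
python3 go.py 496.6 -144.7 170 202.6
```

```text
now [219.7 558.4 214.2] [-180.      0.    158.53] F [-0.2 -1.   0.7] w 85.6 t 1.1
row [-515.1 -552.9   44.2] [-0.      0.     -0.7692]
```

```bash
python3 -m crank '[[[-515,-553,14,0,0,-0.77],[-515,-553,14,0,0,-0.77],[-515,-553,14,0,0,-0.77],[-515,-553,14,0,0,-0.77],[-515,-553,14,0,0,-0.77]]]' 1 20; python3 go.py 496.6 -144.7 170 202.6
```

```text
time_s: 1.72
eef_pos: [330.4, 277.9, 209.0]
ee_rot: [180.0, 0.1, -157.1]
wrist_force: [2.3, -0.2, 0.8]
grip_width: 85.7
gripper_force: 0.0
now [330.4 277.9 209. ] [ 1.7999e+02  5.0000e-02 -1.5712e+02] F [ 2.3 -0.2  0.8] w 85.7 t 1.725
row [  11.2 -453.9   38.9] [0.0001 0.0009 0.0048]
```

```bash
python3 -m crank '[[[11,-454,38,0,0,0.005],[11,-454,38,0,0,0.005],[11,-454,38,0,0,0.005],[11,-454,38,0,0,0.005],[11,-454,38,0,0,0.005]]]' >/dev/null; python3 go.py 496.6 -144.7 170 202.6
```

```text
now [443.5 -12.9 183.1] [-1.7997e+02  8.0000e-02 -1.5765e+02] F [1.1 1.  0.4] w 85.2 t 2.35
row [   1.  -142.1   13.1] [-0.0005  0.0014 -0.0044]
```

```bash
python3 -m crank '[[[1,-142,13,0,0.001,-0.004],[1,-142,13,0,0.001,-0.004],[1,-142,13,0,0.001,-0.004],[1,-142,13,0,0.001,-0.004],[1,-142,13,0,0.001,-0.004]]]' >/dev/null; python3 go.py 496.6 -144.7 93 202.6
python3 - <<'E'
from h import *
s=snapshot("top");q=snapshot("side")
a=cv2.resize(s["color"][220:345,275:395],None,fx=3.3,fy=3.3,interpolation=2);b=cv2.resize(q["color"][130:255,290:410],None,fx=3.3,fy=3.3,interpolation=2)
I=np.hstack([a,b])[:,:,::-1];cv2.imwrite("pics/above.png",np.clip(I*1.4,0,255).astype(np.uint8))
E
```

```text
now [ 496.1 -141.3  170.3] [ 1.7999e+02 -2.0000e-02 -1.5734e+02] F [-0.1 -0.5  0.7] w 85.3 t 2.975
row [ 0.8 -3.4 77.3] [ 0.0002 -0.0004  0.001 ]
```

View pics/above.png

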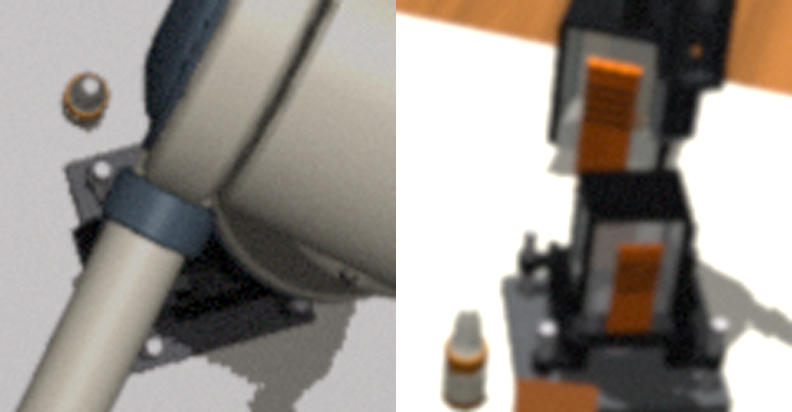

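The top view is blocked by the arm. The side view shows the cover's tab at crop px (637,290) with clear space around it. I'll go down now; the fingers have 12 mm of clearance on each side.

```bash
python3 -m crank '[[[1,-3.4,30,0,0,0.001],[1,-3.4,60,0,0,0.001],[1,-3.4,77,0,0,0.001],[1,-3.4,77,0,0,0.001],[1,-3.4,77,0,0,0.001]]]' >/dev/null; python3 go.py 496.6 -144.7 93 202.6
python3 - <<'E'
from h import *
q=snapshot("side");s=snapshot("top")
I=cv2.resize(q["color"][100:240,270:430],None,fx=5,fy=4.2,interpolation=2)[:,:,::-1];cv2.imwrite("pics/down.png",np.clip(I*1.6,0,255).astype(np.uint8))
E
```

```text
now [ 497.1 -146.    94.3] [-1.7992e+02  3.0000e-02 -1.5744e+02] F [ 0.4  0.5 -0. ] w 85.3 t 3.7
row [-0.   1.4  1.3] [-0.0014  0.0006 -0.0007]
```

View pics/down.png

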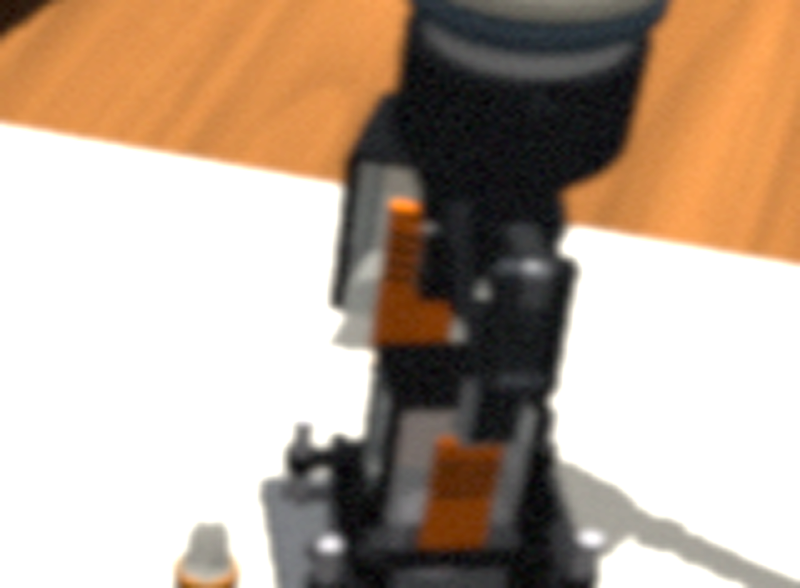

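Run:
```python
from h import *
q=snapshot("side");a=np.radians(22.6);c,n=np.cos(a),np.sin(a)
def crop(P): return ((proj(q,np.array(P)-[.5,-2.2,.7])-(270,100)+.5)*[5,4.2]-.5).round().tolist()
def L(x,y,z,o=(496.6,-144.7)): return [o[0]+c*x-n*y,o[1]+n*x+c*y,z]
print("tab top outer edge",crop([L(-12,30,110.5),L(12,30,110.5)]), "tab at z70",crop([L(-12,30,65),L(12,30,65)]))
o=(497.1,-146.0)
print("finger pad inner edges tip",crop([L(x,42.5,z,o) for z in(81,88,115) for x in(-11,11)]))
print("finger outer",crop([L(x,57,z,o) for z in(81,88,115) for x in(-11,11)]))
```

```text
tab top outer edge [[506.0, 442.0], [437.0, 443.0]] tab at z70 [[489.0, 519.0], [423.0, 520.0]]
finger pad inner edges tip [[498.0, 511.0], [435.0, 512.0], [500.0, 499.0], [438.0, 500.0], [511.0, 452.0], [447.0, 453.0]]
finger outer [[505.0, 536.0], [442.0, 537.0], [507.0, 524.0], [444.0, 525.0], [518.0, 477.0], [453.0, 478.0]]
```

Run:
```python
from h import *
q=snapshot("side");a=np.radians(22.6);c,n=np.cos(a),np.sin(a)
def crop(P): return ((proj(q,np.array(P)-[.5,-2.2,.7])-(270,100)+.5)*[5,4.2]-.5).round().tolist()
def L(x,y,z,o=(497.1,-146.0)): return [o[0]+c*x-n*y,o[1]+n*x+c*y,z]
for z in(94,122,148,180,210,240):print(z,crop([L(0,0,z),L(0,42,z),L(0,-42,z),L(42,0,z),L(-42,0,z)]))
print(get_state()["eef_pos"])
```

```text
94 [[452.0, 420.0], [471.0, 489.0], [435.0, 357.0], [337.0, 423.0], [568.0, 418.0]]
122 [[461.0, 372.0], [481.0, 439.0], [443.0, 308.0], [343.0, 374.0], [580.0, 369.0]]
148 [[470.0, 324.0], [491.0, 392.0], [452.0, 261.0], [349.0, 326.0], [591.0, 321.0]]
180 [[482.0, 262.0], [503.0, 330.0], [463.0, 200.0], [358.0, 265.0], [607.0, 260.0]]
210 [[494.0, 201.0], [516.0, 268.0], [473.0, 139.0], [366.0, 204.0], [622.0, 199.0]]
240 [[506.0, 137.0], [530.0, 203.0], [485.0, 76.0], [375.0, 139.0], [638.0, 134.0]]
[ 497.02146333 -146.27483777   94.0346641 ]
```

Run:
```python
from h import *
q=snapshot("side")
I=cv2.resize(q["color"][140:230,320:420],None,fx=6.5,fy=6.5,interpolation=2)[:,:,::-1];I=255*(I/255.)**.5;cv2.imwrite("pics/down2.png",I.astype(np.uint8))
```

```text
(no output)
```

View pics/down2.png

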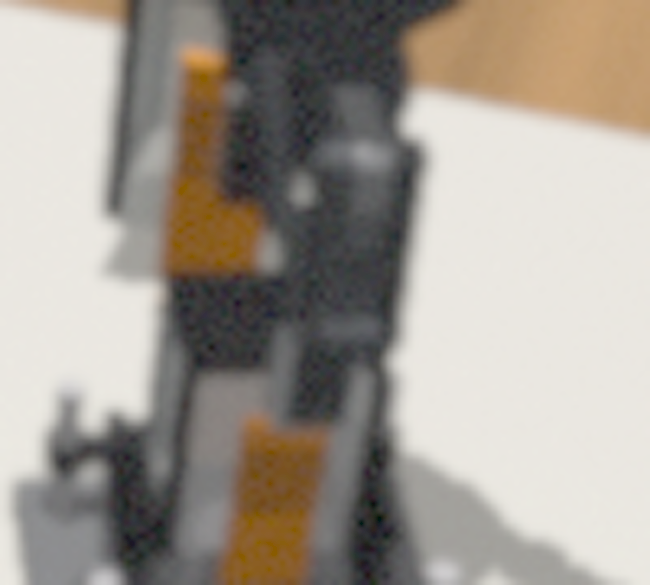

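Seen from the side, the near finger's tip is at crop px (315,420), just at the top of the tab. That is higher than the reported TCP would put it. I'll settle it by touch with a gentle partial close.

```bash
python3 -m crank '[[[0,0,0,0,0,0],[0,0,0,0,0,0],[0,0,0,0,0,0],[0,0,0,0,0,0]]]' 0.45 20
python3 - <<'E'
from h import *
q=snapshot("side")
I=cv2.resize(q["color"][140:230,320:420],None,fx=6.5,fy=6.5,interpolation=2)[:,:,::-1];I=255*(I/255.)**.5;cv2.imwrite("pics/down3.png",I.astype(np.uint8))
E
```

```text
time_s: 4.45
eef_pos: [496.4, -146.1, 92.7]
ee_rot: [180.0, -0.1, -157.5]
wrist_force: [-0.1, 0.9, 0.0]
grip_width: 62.4
gripper_force: 0.0
```

View pics/down3.png

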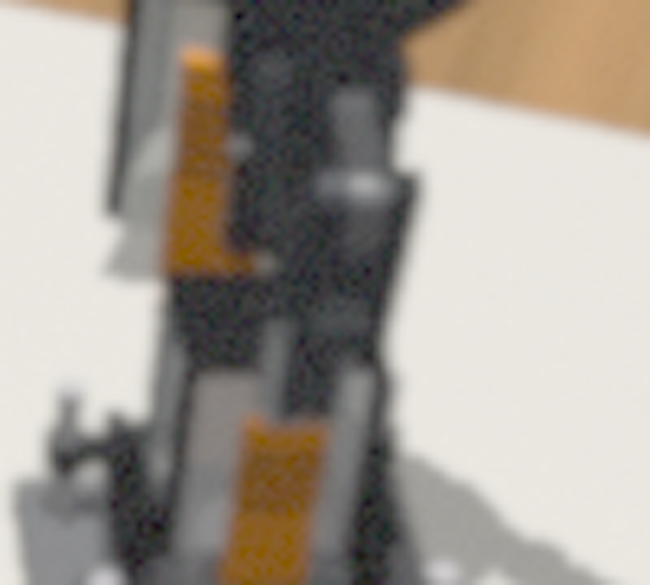

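```bash
python3 -m crank '[[[0,0,0,0,0,0],[0,0,0,0,0,0],[0,0,0,0,0,0],[0,0,0,0,0,0]]]' 0.3 20
python3 - <<'E'
from h import *
q=snapshot("side");c=q["color"].astype(int)
m=(c[...,0]>c[...,2]*2+30)&(c[...,0]>90)
for r in range(196,228,2): print(r,''.join('#' if v else '.' for v in m[r,345:385]), c[r,368])
print(get_state()["gripper_force"],get_state()["grip_width"])
E
```

```text
time_s: 5.0
eef_pos: [496.4, -146.1, 92.8]
ee_rot: [-180.0, -0.1, -157.5]
wrist_force: [0.4, -0.6, 0.2]
grip_width: 55.9
gripper_force: 0.0
196 ........................................ [12 12 13]
198 ........................................ [13 13 13]
200 ........................................ [14 15 17]
202 ........................................ [18 16 15]
204 ........................................ [62 36 25]
206 ........................................ [78 37  4]
208 ........................................ [72 34  4]
210 ........................................ [55 26  3]
212 ........................................ [55 29 15]
214 ........................................ [60 35 21]
216 ........................................ [60 38 27]
218 ........................................ [62 44 34]
220 ........................................ [69 51 43]
222 ........................................ [65 51 45]
224 ........................................ [55 46 42]
226 ........................................ [46 38 36]
0.0 55.7653526034058
```

Zero force at 56 mm width means the pads are above the tabs, as the picture suggests. The gripper is really about 30 mm higher than the reading. I'll open and lower in steps, watching the force and the occlusion.

```bash
python3 -m crank '[[[0,0,0,0,0,0],[0,0,0,0,0,0],[0,0,0,0,0,0],[0,0,5,0,0,0],[0,0,12,0,0,0]]]' 1 20
cat > occ.py <<'E'
from h import *
q=snapshot("side");c=q["color"].astype(int)
m=(c[...,0]>c[...,2]*1.8+15)&(c[...,0]>40)&(c[...,0]>c[...,1]*1.35)
for r in range(194,236,2): print(r,''.join('#' if v else '.' for v in m[r,345:385]))
st=get_state();print(np.round(st["eef_pos"],1),st["grip_width"],np.round(st["wrist_force"],1),st["time_s"])
E
python3 occ.py
```

```text
time_s: 5.68
eef_pos: [496.5, -146.1, 80.4]
ee_rot: [-180.0, -0.0, -157.5]
wrist_force: [-0.6, -0.8, -0.1]
grip_width: 85.4
gripper_force: 0.0
194 ........................................
196 ........................................
198 ........................................
200 ........................................
202 ........................................
204 .............##.........................
206 ............###.........................
208 ............###.........................
210 ............###.........................
212 ............####........................
214 ...........#############................
216 ...........############.................
218 ...........############.................
220 ...........############.................
222 ..........#############.................
224 ..........############..................
226 .........#############..................
228 .........#############..................
230 .........############...................
232 ........................................
234 ........................................
[ 495.9 -145.9   79. ] 85.15429097757392 [-1.1  0.3  0.2] 5.725
```

```bash
python3 -m crank '[[[0,0,3,0,0,0],[0,0,6,0,0,0],[0,0,6,0,0,0]]]'; python3 occ.py
```

```text
time_s: 6.1
eef_pos: [496.3, -146.1, 74.5]
ee_rot: [180.0, -0.1, -157.5]
wrist_force: [-0.3, 0.1, 0.7]
grip_width: 85.2
gripper_force: 0.0
194 ........................................
196 ........................................
198 ........................................
200 ........................................
202 ........................................
204 .............##.........................
206 ............###.........................
208 ............###.........................
210 ............##..........................
212 ............##..........................
214 ............###.........................
216 ...........############.................
218 ...........############.................
220 ...........############.................
222 ..........#############.................
224 ..........#############.................
226 .........##############.................
228 .........#############..................
230 .........############...................
232 ........................................
234 ........................................
[ 496.4 -146.1   74.7] 85.01251493953534 [ 0.4 -0.1  0.1] 6.15
```

```bash
python3 -m crank '[[[0,0,4,0,0,0],[0,0,8,0,0,0],[0,0,10,0,0,0],[0,0,10,0,0,0]]]'; python3 occ.py | tail -13
```

```text
time_s: 6.65
eef_pos: [496.3, -146.0, 64.5]
ee_rot: [180.0, -0.1, -157.5]
wrist_force: [-0.5, -0.3, -0.7]
grip_width: 85.3
gripper_force: 0.0
212 ............##..........................
214 ...........###..........................
216 ...........###..........................
218 ...........####.........................
220 ...........############.................
222 ..........#############.................
224 ..........############..................
226 .........#############..................
228 .........#############..................
230 .........############...................
232 ........................................
234 ........................................
[ 496.4 -146.1   64.7] 85.33039705721298 [-0.3 -0.1 -0.4] 6.7
```

```bash
python3 -m crank '[[[0,0,0,0,0,0],[0,0,0,0,0,0],[0,0,0,0,0,0],[0,0,0,0,0,0]]]' 0.36 20;  python3 -m crank '[[[0,0,0,0,0,0],[0,0,0,0,0,0]]]' 0.32 20
```

```text
time_s: 7.2
eef_pos: [496.7, -146.3, 65.4]
ee_rot: [-180.0, -0.0, -157.5]
wrist_force: [-1.4, -0.9, 5.3]
grip_width: 58.3
gripper_force: 5.4
time_s: 7.45
eef_pos: [496.6, -146.2, 65.2]
ee_rot: [-180.0, -0.0, -157.5]
wrist_force: [-0.9, 0.1, 4.5]
grip_width: 56.4
gripper_force: 5.8
```

```bash
python3 -m crank '[[[0,0,0,0,0,0],[0,0,0,0,0,0],[0,0,0,0,0,0]]]' 0 30;  python3 -m crank '[[[0,0,-1,0,0,0],[0,0,-2,0,0,0],[0,0,-3,0,0,0],[0,0,-4,0,0,0]]]'
```

```text
time_s: 7.82
eef_pos: [496.7, -146.1, 66.2]
ee_rot: [-180.0, 0.0, -157.5]
wrist_force: [-2.6, 1.1, 9.6]
grip_width: 47.7
gripper_force: 30.5
time_s: 8.32
eef_pos: [496.5, -146.1, 68.7]
ee_rot: [-180.0, -0.0, -157.5]
wrist_force: [0.6, -0.2, 3.6]
grip_width: 47.2
gripper_force: 30.3
```

```bash
python3 -m crank '[[[0,0,-2,0,0,0],[0,0,-4,0,0,0],[0,0,-6,0,0,0],[0,0,-8,0,0,0]]]';python3 -m crank '[[[0,0,-4,0,0,0],[0,0,-9,0,0,0],[0,0,-14,0,0,0],[0,0,-20,0,0,0],[0,0,-26,0,0,0]]]'; python3 occ.py
```

```text
time_s: 8.82
eef_pos: [496.0, -145.9, 76.3]
ee_rot: [179.9, -0.1, -157.5]
wrist_force: [-0.1, 0.1, -1.0]
grip_width: 46.8
gripper_force: 31.1
time_s: 9.45
eef_pos: [496.5, -146.1, 103.3]
ee_rot: [-180.0, -0.0, -157.5]
wrist_force: [0.6, -0.8, -1.9]
grip_width: 47.0
gripper_force: 31.1
194 ........................................
196 ........................................
198 .............#..........................
200 .............#######.##.................
202 ............#############...............
204 ............#############...............
206 ............#############...............
208 ............############................
210 ...........#############................
212 ..........##############................
214 ..........##############................
216 ...........############.................
218 ............##########..................
220 ........................................
222 ........................................
224 ........................................
226 ........................................
228 ........................................
230 ........................................
232 ........................................
234 ........................................
[ 496.9 -146.2  104.3] 47.07285268349854 [-0.9 -0.7  0.3] 9.5
```

The cover is free and in the grip. Next I'll lift it and carry it to pod_b.

```bash
python3 -m crank '[[[0,0,-40,0,0,0],[0,0,-80,0,0,0],[0,0,-87,0,0,0],[0,0,-87,0,0,0]]]';python3 go.py 507.6 134.4 190 162.7
```

```text
time_s: 10.0
eef_pos: [496.6, -146.1, 189.6]
ee_rot: [-180.0, -0.0, -157.5]
wrist_force: [-0.8, 0.7, -2.3]
grip_width: 46.8
gripper_force: 31.6
now [ 496.6 -146.1  189.6] [-1.7999e+02 -5.0000e-02 -1.5747e+02] F [-0.8  0.7 -2.3] w 46.8 t 10.0
row [-117.6  254.9   -0.6] [-5.000e-04 -7.000e-04  6.951e-01]
```

```bash
python3 -m crank '[[[-21,45,0,0,0,0.12],[-41,90,0,0,0,0.24],[-62,135,0,0,0,0.36],[-82,178,0,0,0,0.48],[-101,220,0,0,0,0.6]]]' >/dev/null;python3 go.py 507.6 134.4 190 162.7
```

```text
now [504.6  97.3 187.1] [-179.9    -0.24  167.93] F [ 0.9 -0.7 -0.8] w 46.9 t 10.625
row [ 4.8 36.9 -2.9] [-0.002  -0.0041  0.0913]
```

```bash
python3 -m crank '[[[4.5,36,0,0,0,0.09],[4.5,36,0,0,0,0.09],[4.5,36,0,0,0,0.09],[4.5,36,0,0,0,0.09]]]' >/dev/null;python3 go.py 507.6 134.4 130 162.7
```

```text
now [508.4 130.9 189. ] [-1.7992e+02 -9.0000e-02  1.6294e+02] F [-0.6 -0.5 -1.1] w 47.0 t 11.125
row [ 1.7  3.2 59. ] [-0.0014 -0.0016  0.0042]
```

```bash
python3 -m crank '[[[1.7,3.2,30,0,0,0.004],[1.7,3.2,57,0,0,0.004],[1.7,3.2,57,0,0,0.004],[1.7,3.2,57,0,0,0.004]]]' >/dev/null;python3 go.py 507.6 134.4 130 162.7
cat > look.py <<'E'
import sys
from h import *
st=get_state();p=np.array(st["eef_pos"])
s=snapshot("top");q=snapshot("side")
out=[]
v=(507.7,135.8,np.radians(-17.28))
def w(x,y,yaw,L):
    c,n=np.cos(yaw),np.sin(yaw);L=np.array(L,float)
    return np.c_[x+c*L[:,0]-n*L[:,1],y+n*L[:,0]+c*L[:,1],L[:,2]]
rz=p[2]-12.7
for k,b,ce in((s,(-.5,2.2,.8),(508,136,60)),(q,(.5,-2.2,.7),(508,136,60))):
    c=proj(k,[ce])[0].astype(int);o=c-(55,65)
    im=cv2.resize(k["color"][o[1]:o[1]+120,o[0]:o[0]+110],None,fx=3.6,fy=3.6,interpolation=2)[:,:,::-1]
    im=np.ascontiguousarray((255*(im/255.)**.6).astype(np.uint8))
    for L,col in(([(12*a,30*d*25/30,rz+58) for a in(1,-1) for d in(1,-1)],(0,255,0)),([(28*a,20.5*d,rz+70) for a in(1,-1) for d in(1,-1)],(255,255,0)),([(28*a,20.5*d,rz) for a in(1,-1) for d in(1,-1)],(0,255,255)),([(47*a,40*d,61.7) for a in(1,-1) for d in(1,-1)],(255,0,255))):
        for P in proj(k,w(*v,L)-b): cv2.circle(im,tuple(((P-o+.5)*3.6).astype(int)),2,col,-1)
    out.append(im)
cv2.imwrite(sys.argv[1],np.hstack(out));print(out[0].shape)
E
python3 look.py pics/overB.png
```

```text
now [508.3 135.  133.9] [-1.8000e+02  3.0000e-02  1.6272e+02] F [-0.2  0.1 -0.6] w 46.9 t 11.625
row [ 0.4 -0.8  3.9] [-0.      0.0005  0.0003]
(432, 396, 3)
```

View pics/overB.png

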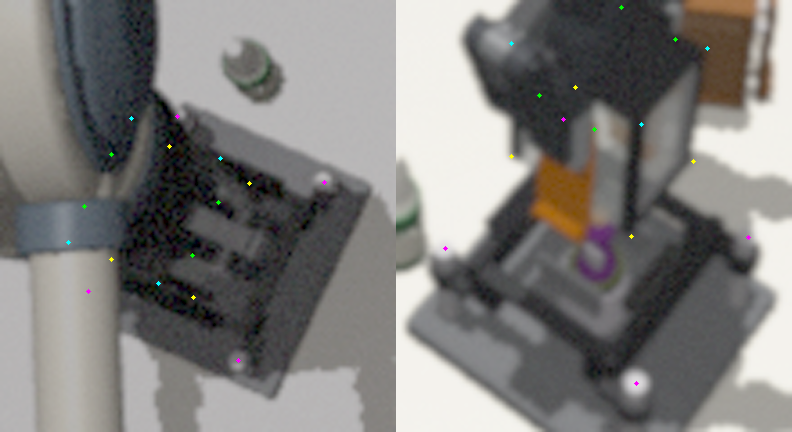

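Pins and the rim corner (632,236) match the predicted overlay within about 1 mm, and the tab foot at (560,223) does too. The figure stands at (600,250) under the opening. I'll lower and feel for the seat.

```bash
python3 -m crank '[[[0.3,-0.5,12,0,0,0],[0.3,-0.5,24,0,0,0],[0.3,-0.5,35,0,0,0],[0.3,-0.5,42,0,0,0],[0.3,-0.5,42,0,0,0]]]'
```

```text
time_s: 12.35
eef_pos: [506.8, 135.1, 89.7]
ee_rot: [-179.9, -0.1, 162.8]
wrist_force: [0.5, 0.2, -0.5]
grip_width: 46.7
gripper_force: 31.6
```

```bash
python3 -m crank '[[[0,0,1,0,0,0],[0,0,2,0,0,0],[0,0,3,0,0,0],[0,0,4,0,0,0]]]'
```

```text
time_s: 12.85
eef_pos: [507.4, 135.2, 86.8]
ee_rot: [-180.0, -0.0, 162.8]
wrist_force: [0.2, -0.1, -1.2]
grip_width: 46.8
gripper_force: 31.6
```

```bash
python3 -m crank '[[[0,0,1,0,0,0],[0,0,2,0,0,0],[0,0,3,0,0,0],[0,0,4,0,0,0]]]'
```

```text
time_s: 13.35
eef_pos: [507.3, 135.1, 82.6]
ee_rot: [-180.0, -0.0, 162.8]
wrist_force: [-0.9, -0.7, -0.7]
grip_width: 47.3
gripper_force: 31.6
```

```bash
python3 -m crank '[[[0,0,1,0,0,0],[0,0,2,0,0,0],[0,0,3,0,0,0],[0,0,4,0,0,0],[0,0,4,0,0,0]]]'
```

```text
time_s: 13.98
eef_pos: [507.4, 135.2, 79.0]
ee_rot: [-180.0, -0.0, 162.8]
wrist_force: [-1.2, -0.2, 3.1]
grip_width: 46.8
gripper_force: 32.7
```

```bash
python3 -m crank '[[[0,0,1,0,0,0],[0,0,2,0,0,0],[0,0,3,0,0,0],[0,0,3,0,0,0]]]'
```

```text
time_s: 14.48
eef_pos: [507.5, 135.2, 76.7]
ee_rot: [-180.0, 0.0, 162.8]
wrist_force: [-3.2, -0.3, 7.9]
grip_width: 47.0
gripper_force: 34.1
```

```bash
python3 -m crank '[[[0,0,0,0,0,0],[0,0,0.5,0,0,0],[0,0,1,0,0,0],[0,0,1,0,0,0]]]'
python3 - <<'E'
from h import *
for i in range(3):
    snapshot("side");st=get_state();print(np.round(st["eef_pos"],2),np.round(st["wrist_force"],1),np.round(st["torque"],2))
E
```

```text
time_s: 14.98
eef_pos: [507.6, 135.1, 76.7]
ee_rot: [-180.0, 0.0, 162.8]
wrist_force: [-5.1, -1.0, 13.1]
grip_width: 47.0
gripper_force: 35.1
[507.57 135.12  76.64] [-6.  -2.3 12. ] [-0.3   0.95 -0.01]
[507.55 135.14  76.62] [-5.1 -0.4 11.4] [-0.28  1.06  0.  ]
[507.56 135.11  76.65] [-5.5 -1.2 12.5] [-0.24  1.01  0.  ]
```

Hard contact came early, with a push toward −x of the stand, so the cover is riding on the +x lead-in. I'll back off 3 mm, shift 2 mm and retry.

```bash
python3 -m crank '[[[0,0,-3,0,0,0],[2,-0.7,-4,0,0,0],[2,-0.7,-4,0,0,0],[2,-0.7,-4,0,0,0]]]';python3 -m crank '[[[0,0,1,0,0,0],[0,0,2,0,0,0],[0,0,3,0,0,0],[0,0,3,0,0,0]]]'
```

```text
time_s: 15.62
eef_pos: [505.6, 135.1, 78.8]
ee_rot: [-180.0, 0.0, 162.8]
wrist_force: [2.2, 0.9, 3.3]
grip_width: 46.9
gripper_force: 32.8
time_s: 16.12
eef_pos: [505.7, 135.1, 76.7]
ee_rot: [180.0, 0.0, 162.8]
wrist_force: [2.7, -0.1, 8.9]
grip_width: 47.1
gripper_force: 34.0
```

```bash
python3 -m crank '[[[0,0,0.7,0,0,0],[0,0,1.4,0,0,0],[0,0,2,0,0,0],[0,0,2,0,0,0]]]'
```

```text
time_s: 16.62
eef_pos: [505.8, 135.1, 76.5]
ee_rot: [180.0, 0.1, 162.8]
wrist_force: [-1.8, -1.3, 15.7]
grip_width: 47.1
gripper_force: 36.1
```

The soft travel from 81 to 76.6 (about 4.5 mm) followed by a hard stop at the same height both times is the seal and then the hard seat. I'll let the tabs out gradually while keeping a light press, pushing down to offset the pads' swing back.

```bash
python3 -m crank '[[[0,0,0.5,0,0,0],[0,0,0.5,0,0,0]]]' 0.22 20; python3 -m crank '[[[0,0,0.5,0,0,0],[0,0,1,0,0,0]]]' 0.3
```

```text
time_s: 16.88
eef_pos: [505.6, 135.2, 74.5]
ee_rot: [180.0, 0.0, 162.8]
wrist_force: [1.1, -0.3, 10.1]
grip_width: 51.9
gripper_force: 6.9
time_s: 17.12
eef_pos: [505.5, 135.2, 73.3]
ee_rot: [180.0, 0.0, 162.8]
wrist_force: [1.8, -0.0, 9.4]
grip_width: 55.5
gripper_force: 6.1
```

```bash
python3 -m crank '[[[0,0,0.5,0,0,0],[0,0,1,0,0,0]]]' 0.36; python3 -m crank '[[[0,0,0,0,0,0],[0,0,0,0,0,0],[0,0,0,0,0,0],[0,0,0,0,0,0]]]' 0.6;  python3 - <<'E'
from h import *
s=snapshot("top");q=snapshot("side")
for n,k in(("top",s),("side",q)):
    print([(np.round(r["xy"],1).tolist(),round(r["confidence"],2)) for r in pinpoint(k,"cover_center")])
E
```

```text
time_s: 17.38
eef_pos: [505.3, 135.2, 72.0]
ee_rot: [-180.0, -0.0, 162.8]
wrist_force: [0.8, 0.2, 9.0]
grip_width: 57.8
gripper_force: 5.4
time_s: 17.88
eef_pos: [504.9, 135.0, 70.7]
ee_rot: [-179.9, -0.1, 162.8]
wrist_force: [-0.9, 0.4, -0.4]
grip_width: 68.3
gripper_force: 0.0
[([438.7, 279.8], 0.71), ([254.1, 278.9], 0.69), ([171.9, 263.7], 0.61)]
[([307.4, 320.5], 0.94), ([334.9, 270.2], 0.62)]
```

```bash
python3 -m crank '[[[0,0,0,0,0,0],[0,0,0,0,0,0],[0,0,-20,0,0,0],[0,0,-50,0,0,0],[0,0,-95,0,0,0]]]' 1; python3 -m crank '[[[0,0,-10,0,0,0],[-2,0.7,-10,0,0,0],[-2,0.7,-10,0,0,0],[-2,0.7,-10,0,0,0],[-2,0.7,-10,0,0,0]]]' -1; python3 look.py pics/onB.png
```

```text
time_s: 18.7
eef_pos: [504.7, 135.0, 167.4]
ee_rot: [-179.9, -0.1, 162.8]
wrist_force: [0.6, 0.5, -0.3]
grip_width: 85.3
gripper_force: 0.0
time_s: 19.32
eef_pos: [507.0, 135.1, 175.1]
ee_rot: [-179.9, -0.1, 162.8]
wrist_force: [-0.2, -0.8, -0.5]
grip_width: 0.4
gripper_force: 0.0
(432, 396, 3)
```

View pics/onB.png

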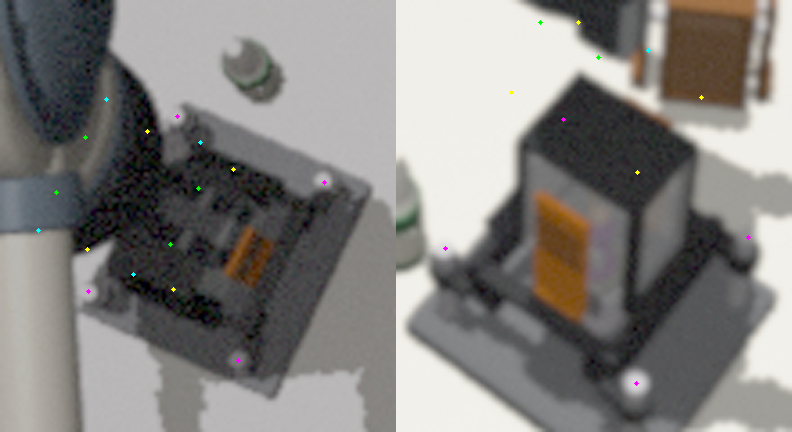

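The cover sits on pod_b with the figure visible inside (violet at (603,245)). The roof corners are at crop px (580,77), (522,148), (630,213) and (693,150). I'll compute its height and tilt.

Run:
```python
from h import *
from scipy.optimize import least_squares
q=snapshot("side");o=proj(q,[(508,136,60)])[0].astype(int)-(55,65)
ob=(np.array([(630,213),(693,150),(580,77),(522,148)],float)-(396,0)+.5)/3.6-.5+o
def w(x,y,yaw,z):
    c,n=np.cos(yaw),np.sin(yaw);L=[(-28,20.5),(-28,-20.5),(28,-20.5),(28,20.5)]
    return np.array([[x+c*a-n*b,y+n*a+c*b,z] for a,b in L])-(.5,-2.2,.7)
best=None
import itertools
for k in range(4):
    for fl in(1,-1):
        O=np.roll(ob[::fl],k,0)
        f=lambda v:(proj(q,w(*v))-O).ravel()
        r=least_squares(f,(508,136,-.3,135))
        if best is None or r.cost<best.cost:best=r
        g=lambda v:(proj(q,w(507.7,135.8,np.radians(-17.28),v[0]))-O).ravel()
        r2=least_squares(g,[135]); 
        if r2.cost<40:print("fixed xy: roof z",r2.x,r2.cost,r2.fun.round(1))
v=best.x;print(v[:2].round(1),np.degrees(v[2]).round(1),v[3].round(1),best.cost,best.fun.round(1))
for n in("figure","bottle_green","bottle_ochre","spare_figure"):print(n,[(np.round(r["xy"],1).tolist(),round(r["confidence"],2)) for r in pinpoint(q,n)][:2])
```

```text
fixed xy: roof z [129.81309208] 10.53116591012316 [ 0.7  2.7  0.5 -0.5 -1.3 -0.8 -2.9 -1.3]
[515.  104.9] -17.4 83.7 2.359796116973015 [ 0.8  1.  -0.8 -0.5  0.1  0.7 -0.2 -1.3]
figure [([354.0, 237.6], 0.73)]
bottle_green [([250.2, 340.2], 0.56)]
bottle_ochre []
spare_figure [([173.1, 266.8], 0.65), ([353.1, 236.1], 0.27)]
```

Level and about where expected. For confirmation, I'll press gently on the roof with the closed fingers, staying below 20 N.

```bash
python3 -m crank '[[[0,0,15,0,0,0],[0,0,30,0,0,0],[0,0,38,0,0,0],[0,0,41,0,0,0],[0,0,43,0,0,0]]]'
```

```text
time_s: 20.3
eef_pos: [507.4, 135.2, 133.2]
ee_rot: [-180.0, -0.0, 162.8]
wrist_force: [-0.2, 0.1, -0.1]
grip_width: -0.1
gripper_force: 0.0
```

```bash
python3 -m crank '[[[0,0,1,0,0,0],[0,0,2,0,0,0],[0,0,3,0,0,0]]]'
```

```text
time_s: 20.68
eef_pos: [507.5, 135.2, 130.4]
ee_rot: [-180.0, -0.0, 162.8]
wrist_force: [0.3, 0.0, 0.2]
grip_width: -0.3
gripper_force: 0.0
```

```bash
python3 -m crank '[[[0,0,1,0,0,0],[0,0,2,0,0,0],[0,0,2,0,0,0]]]'
```

```text
time_s: 21.05
eef_pos: [507.3, 135.2, 128.0]
ee_rot: [-180.0, -0.1, 162.8]
wrist_force: [-1.2, -0.2, 1.1]
grip_width: -0.1
gripper_force: 0.0
```

```bash
python3 -m crank '[[[0,0,0.5,0,0,0],[0,0,1,0,0,0],[0,0,1,0,0,0]]]'
```

```text
time_s: 21.42
eef_pos: [507.3, 135.2, 127.1]
ee_rot: [-180.0, -0.0, 162.8]
wrist_force: [-0.2, 1.1, -0.7]
grip_width: -0.0
gripper_force: 0.0
```

```bash
python3 -m crank '[[[0,0,0.5,0,0,0],[0,0,1,0,0,0],[0,0,1,0,0,0]]]'
```

```text
time_s: 21.8
eef_pos: [507.3, 135.2, 126.1]
ee_rot: [-180.0, -0.1, 162.8]
wrist_force: [0.0, 0.2, 0.5]
grip_width: 0.1
gripper_force: 0.0
```

```bash
python3 -m crank '[[[0,0,0.5,0,0,0],[0,0,0.5,0,0,0]]]'
```

```text
time_s: 22.05
eef_pos: [507.3, 135.2, 125.6]
ee_rot: [-180.0, -0.1, 162.8]
wrist_force: [-0.1, -0.2, 0.1]
grip_width: -0.1
gripper_force: 0.0
```

```bash
python3 -m crank '[[[0,0,1,0,0,0],[0,0,2,0,0,0],[0,0,2,0,0,0]]]' | grep -E "eef|wrist"; echo
```

```text
eef_pos: [507.3, 135.2, 123.5]
wrist_force: [-0.4, -0.1, 0.6]
```

```bash
python3 -m crank '[[[0,0,1,0,0,0],[0,0,2,0,0,0],[0,0,2,0,0,0]]]' | grep -E "eef|wrist"
```

```text
eef_pos: [507.3, 135.2, 121.5]
wrist_force: [0.5, 0.1, -0.2]
```

```bash
python3 -m crank '[[[0,0,1,0,0,0],[0,0,2,0,0,0],[0,0,2,0,0,0]]]' | grep -E "eef|wrist"
```

```text
eef_pos: [507.3, 135.1, 119.5]
wrist_force: [-0.9, 0.7, -0.3]
```

```bash
python3 -m crank '[[[0,0,1,0,0,0],[0,0,2,0,0,0],[0,0,2,0,0,0]]]' | grep -E "eef|wrist"
```

```text
eef_pos: [507.3, 135.2, 117.6]
wrist_force: [-0.3, 0.9, 0.8]
```

```bash
python3 -m crank '[[[0,0,1,0,0,0],[0,0,2,0,0,0],[0,0,2,0,0,0]]]' | grep -E "eef|wrist"
python3 - <<'E'
from h import *
q=snapshot("side");s=snapshot("top")
for k in(q,s):print([(np.round(r["xy"],1).tolist(),round(r["confidence"],2)) for r in pinpoint(k,"cover_center")])
E
```

```text
eef_pos: [507.4, 135.2, 115.8]
wrist_force: [1.3, 0.5, 0.8]
[([338.0, 267.6], 0.78), ([305.7, 321.2], 0.69), ([357.3, 151.9], 0.65)]
[([438.0, 284.1], 0.61), ([172.1, 263.8], 0.56), ([256.3, 278.8], 0.56)]
```

```bash
python3 -m crank '[[[0,0,1,0,0,0],[0,0,2,0,0,0],[0,0,2,0,0,0]]]' | grep -E "eef|wrist"
```

```text
eef_pos: [507.6, 135.2, 114.4]
wrist_force: [-0.6, -0.0, 4.6]
```

```bash
python3 -m crank '[[[0,0,1,0,0,0],[0,0,2,0,0,0],[0,0,2,0,0,0]]]' | grep -E "eef|wrist"
```

```text
eef_pos: [507.8, 135.1, 114.1]
wrist_force: [-3.4, -0.6, 11.2]
```

```bash
python3 -m crank '[[[0,0,1,0,0,0],[0,0,1,0,0,0],[0,0,1,0,0,0]]]' | grep -E "eef|wrist"
```

```text
eef_pos: [508.1, 135.1, 114.1]
wrist_force: [-4.5, -1.6, 15.7]
```

```bash
python3 -m crank '[[[0,0,1,0,0,0],[0,0,1,0,0,0],[0,0,1,0,0,0]]]' | grep -E "eef|wrist"
```

```text
eef_pos: [508.4, 135.0, 114.0]
wrist_force: [-5.1, -2.8, 18.6]
```

The press on the roof is stiff and there is no snap at 18 N. To tell clipped from merely resting, I'll do a light tug with the tabs barely touched, well short of freeing the hooks.

```bash
python3 -m crank '[[[0,0,-10,0,0,0],[0,0,-40,0,0,0],[0,0,-55,0,0,0],[0,0,-55,0,0,0],[0,0,-55,0,0,0]]]' 1 20| grep -E "eef|wrist|width"; python3 go.py 507 135 75 162.7
```

```text
eef_pos: [507.0, 135.1, 163.3]
wrist_force: [0.1, 0.5, -0.9]
grip_width: 85.2
now [507.  135.1 163.3] [-1.7991e+02 -1.4000e-01  1.6277e+02] F [ 0.1  0.5 -0.9] w 85.2 t 26.25
row [-0.3  0.  88.3] [-0.0015 -0.0024  0.0011]
```

Run:
```python
from h import *
q=snapshot("side");c=q["color"].astype(int)
m=((c[...,0]>c[...,2]*1.8+15)&(c[...,0]>40)&(c[...,0]>c[...,1]*1.35)).astype(np.uint8)
n,l,st,ce=cv2.connectedComponentsWithStats(m)
t=[i for i in range(1,n) if abs(ce[i][0]-305)<35 and abs(ce[i][1]-325)<35 and st[i][4]>40]
for i in t:
    print(st[i],ce[i]);cn=cv2.findContours((l==i).astype(np.uint8),0,1)[0][0]
    print(cv2.boxPoints(cv2.minAreaRect(cn)).round(1).tolist(), cv2.approxPolyDP(cn,2,True)[:,0].tolist())
a=np.radians(-17.28);C,N=np.cos(a),np.sin(a)
def L(x,y,z):return [507.7+C*x-N*y-.5,135.8+N*x+C*y+2.2,z-.7]
for rz in(52,56,60,64,68):print(rz,proj(q,[L(12,30,rz+58),L(-12,30,rz+58),L(12,30,rz+15),L(-12,30,rz+15)]).round(1).tolist())
```

```text
[287 322  16  36 417] [294.51079137 340.21103118]
[[286.3999938964844, 356.5], [288.0, 322.0], [302.5, 322.6000061035156], [300.79998779296875, 357.20001220703125]] [[289, 322], [287, 350], [299, 357], [302, 331]]
52 [[285.7, 327.5], [299.8, 337.0], [285.5, 344.0], [299.0, 353.4]]
56 [[285.7, 325.9], [299.9, 335.4], [285.5, 342.5], [299.1, 351.9]]
60 [[285.7, 324.2], [300.0, 333.8], [285.5, 341.0], [299.1, 350.4]]
64 [[285.7, 322.6], [300.1, 332.2], [285.5, 339.5], [299.2, 349.0]]
68 [[285.8, 320.9], [300.2, 330.6], [285.6, 338.0], [299.3, 347.5]]
```

The tab's edges suggest the cover may sit shifted or tilted. I'll move the arm aside and fit its pose from both cameras.

```bash
python3 -m crank '[[[-15,-48,-20,0,0,0],[-30,-96,-20,0,0,0],[-48,-150,-20,0,0,0],[-60,-190,-20,0,0,0],[-60,-190,-20,0,0,0]]]' | grep -E "eef|wrist"
cat > obs.py <<'E'
from h import *
from scipy.optimize import least_squares
q=snapshot("side");s=snapshot("top")
def oran(k,cx,cy,R):
    c=k["color"].astype(int);m=((c[...,0]>c[...,2]*1.8+15)&(c[...,0]>40)&(c[...,0]>c[...,1]*1.35)).astype(np.uint8)
    n,l,st,ce=cv2.connectedComponentsWithStats(m)
    for i in range(1,n):
        if np.hypot(*(ce[i]-(cx,cy)))<R and st[i][4]>8:
            cn=cv2.findContours((l==i).astype(np.uint8),0,1)[0][0];print(st[i],ce[i].round(1),cv2.approxPolyDP(cn,1.5,True)[:,0].tolist())
print("side");oran(q,297,335,35);print("top");oran(s,180,265,40)
# roof mask (dark) seen from above/side
for n,k in(("top",s),("side",q)):
    for r in masks_of(k,"cover_center"):
        if (np.abs(np.array([(r["extent"][0]+r["extent"][2])/2,(r["extent"][1]+r["extent"][3])/2])-((180,265) if n=="top" else (305,325)))<25).all():
            cn=max(cv2.findContours(r["pixels"].astype(np.uint8),0,1)[0],key=cv2.contourArea)
            print(n,r["extent"],r["confidence"],cv2.approxPolyDP(cn,2,True)[:,0].tolist())
for t in(s,q):
    print([(np.round(r["xy"],1).tolist(),round(r["confidence"],2)) for r in pinpoint(t,"cover_center")])
a=np.radians(-17.28);C,N=np.cos(a),np.sin(a)
def L(x,y,z,b):return [507.7+C*x-N*y-b[0],135.8+N*x+C*y-b[1],z-b[2]]
for rz in(54,65):
  for n,k,b in(("top",s,(-.5,2.2,.8)),("side",q,(.5,-2.2,.7))):
    P=lambda pts:proj(k,[L(*p,b) for p in pts]).round(1).tolist()
    print(rz,n,"roof",P([(28,20.5,rz+70),(28,-20.5,rz+70),(-28,-20.5,rz+70),(-28,20.5,rz+70)]),"tabtop+y",P([(12,30,rz+58),(-12,30,rz+58),(12,26,rz+58),(-12,26,rz+58)]),"-y",P([(12,-30,rz+58),(-12,-30,rz+58),(12,-26,rz+58),(-12,-26,rz+58)]),"ctr",P([(0,0,rz+35)]))
E
python3 obs.py
```

```text
eef_pos: [507.8, -66.6, 183.3]
wrist_force: [-0.0, -0.1, -1.0]
side
[287 322  17  36 442] [294.4 339.7] [[288, 322], [287, 350], [299, 357], [301, 354], [301, 334], [303, 331], [293, 323]]
top
[151 250   8  12  31] [154.4 255.4] [[157, 250], [151, 261]]
[181 262   9  15  57] [184.8 269.7] [[187, 262], [182, 271], [182, 276], [184, 276], [189, 265]]
[187 267   7  12  19] [190.  273.3] [[193, 267], [188, 278]]
top [148.2, 240.4, 194.9, 288.2] 0.9 [[165, 241], [151, 259], [150, 272], [180, 285], [183, 279], [189, 279], [195, 267], [191, 263], [193, 256], [187, 250]]
side [280.6, 288.1, 333.9, 358.8] 0.79 [[299, 288], [282, 308], [281, 334], [287, 339], [287, 349], [299, 357], [303, 349], [313, 356], [329, 336], [332, 308]]
[([253.4, 280.5], 0.88), ([171.4, 265.9], 0.64)]
[([359.0, 150.4], 0.96), ([336.0, 267.3], 0.9)]
54 top roof [[165.1, 240.0], [187.6, 250.2], [172.0, 281.9], [149.2, 271.4]] tabtop+y [[157.1, 247.6], [150.4, 260.9], [159.3, 248.6], [152.6, 261.9]] -y [[189.7, 262.5], [183.2, 275.9], [187.5, 261.5], [181.0, 274.9]] ctr [[172.9, 263.3]]
54 side roof [[280.7, 310.9], [298.4, 291.7], [331.3, 312.2], [314.1, 332.9]] tabtop+y [[285.7, 326.7], [299.9, 336.2], [287.5, 324.7], [301.6, 334.2]] -y [[311.0, 298.1], [324.9, 306.7], [309.4, 299.9], [323.3, 308.5]] ctr [[305.1, 325.6]]
65 top roof [[163.6, 238.9], [186.4, 249.2], [170.5, 281.4], [147.4, 270.7]] tabtop+y [[155.5, 246.6], [148.7, 260.0], [157.7, 247.6], [150.9, 261.1]] -y [[188.6, 261.7], [181.9, 275.3], [186.4, 260.6], [179.7, 274.2]] ctr [[171.6, 262.5]]
65 side roof [[280.7, 306.3], [298.6, 287.0], [331.9, 307.6], [314.5, 328.4]] tabtop+y [[285.7, 322.2], [300.1, 331.8], [287.5, 320.2], [301.9, 329.7]] -y [[311.4, 293.5], [325.4, 302.1], [309.7, 295.3], [323.8, 304.0]] ctr [[305.3, 321.3]]
```

Both cameras agree the cover is level, with the rim near 63 mm, the tabs out, and about 1.5 mm off centre. That matches the felt hard seat. Now the light tug.

```bash
python3 -m crank '[[[12,40,10,0,0,0],[30,96,20,0,0,0],[48,150,20,0,0,0],[60,190,20,0,0,0],[60,190,20,0,0,0]]]' | grep -E "eef|wrist"; python3 go.py 506.2 134.6 76 162.7
```

```text
eef_pos: [506.7, 138.7, 164.5]
wrist_force: [-0.5, -0.7, -0.7]
now [506.7 138.7 164.5] [-1.7999e+02 -7.0000e-02  1.6311e+02] F [-0.5 -0.7 -0.7] w 85.3 t 27.85
row [-0.9 -4.1 88.5] [-0.0001 -0.0013  0.0071]
```

```bash
python3 -m crank '[[[0,0,0,0,0,0],[0,0,0,0,0,0],[0.3,-0.3,40,0,0,0],[0.3,-0.3,80,0,0,0],[0.3,-0.3,88,0,0,0]]]' | grep -E "eef|wrist"; python3 -m crank '[[[0,0,0,0,0,0],[0,0,0,0,0,0],[0,0,0,0,0,0],[0,0,0,0,0,0]]]' 0.34 20 | tail -5
```

```text
eef_pos: [505.2, 133.6, 73.5]
wrist_force: [0.1, -0.1, 0.4]
eef_pos: [508.0, 135.1, 78.5]
ee_rot: [180.0, 0.1, 162.8]
wrist_force: [0.3, -0.2, 5.1]
grip_width: 57.4
gripper_force: 5.6
```

```bash
for i in 1; do python3 -m crank '[[[0,0,-0.5,0,0,0],[0,0,-1,0,0,0]]]' | tail -5; done; python3 -m crank '[[[0,0,-0.5,0,0,0],[0,0,-1,0,0,0]]]' | tail -5; python3 -m crank '[[[0,0,-0.5,0,0,0],[0,0,-1,0,0,0]]]' | tail -5
```

```text
eef_pos: [507.8, 134.9, 78.5]
ee_rot: [180.0, 0.1, 162.8]
wrist_force: [1.6, -0.1, 5.0]
grip_width: 57.2
gripper_force: 5.6
eef_pos: [507.3, 134.9, 78.9]
ee_rot: [-180.0, 0.0, 162.8]
wrist_force: [3.3, 0.4, 4.7]
grip_width: 57.7
gripper_force: 5.6
eef_pos: [506.7, 134.9, 79.2]
ee_rot: [-179.9, -0.1, 162.8]
wrist_force: [2.3, 0.4, 1.9]
grip_width: 57.5
gripper_force: 5.5
```

```bash
for i in 1; do python3 -m crank '[[[0,0,-0.5,0,0,0],[0,0,-1,0,0,0]]]' | grep -E "eef|wrist"; done; python3 -m crank '[[[0,0,-0.5,0,0,0],[0,0,-1,0,0,0]]]' | grep -E "eef|wrist"; python3 -m crank '[[[0,0,-0.5,0,0,0],[0,0,-1,0,0,0]]]' | grep -E "eef|wrist";python3 -m crank '[[[0,0,-0.5,0,0,0],[0,0,-1,0,0,0]]]' | grep -E "eef|wrist"
```

```text
eef_pos: [506.3, 134.9, 79.5]
wrist_force: [3.2, -1.5, -3.1]
eef_pos: [505.9, 134.5, 80.2]
wrist_force: [1.9, -2.4, -7.2]
eef_pos: [505.9, 134.6, 81.7]
wrist_force: [-0.8, -2.0, -7.0]
eef_pos: [506.4, 134.9, 83.5]
wrist_force: [-1.7, -3.8, -7.9]
```

The fingers slip along the tabs at about 7 N of pull and the cover stays put, so it is latched. I'll release and retreat, then check the surroundings and hand in.

```bash
python3 -m crank '[[[0,0,0,0,0,0],[0,0,0,0,0,0],[0,0,0,0,0,0],[0,0,-20,0,0,0],[0,0,-60,0,0,0]]]' 1 | grep -E "eef|wrist"; python3 -m crank '[[[0,0,-40,0,0,0],[-15,-48,-50,0,0,0],[-30,-96,-50,0,0,0],[-48,-150,-50,0,0,0],[-60,-190,-50,0,0,0]]]' | grep -E "eef|wrist"; python3 obs.py | head -12
python3 - <<'E'
from h import *
s=snapshot("top")
for n in("figure","bottle_green","bottle_ochre","spare_figure"):print(n,[(np.round(r["xy"],1).tolist(),round(r["confidence"],2)) for r in pinpoint(s,n)][:2])
print(get_state()["time_s"])
E
```

```text
eef_pos: [506.2, 134.9, 143.9]
wrist_force: [-0.0, -0.2, 0.8]
eef_pos: [508.1, -66.4, 195.8]
wrist_force: [-0.0, 0.8, -0.4]
side
[288 322  16  37 442] [295. 340.] [[289, 322], [288, 351], [299, 358], [302, 353], [303, 330]]
top
[151 250   7  13  33] [154.  256.3] [[156, 250], [151, 262], [156, 255]]
[181 263   9  15  59] [184.6 270.1] [[188, 263], [186, 263], [181, 277], [184, 276], [189, 265]]
[187 268   7  12  22] [190.  273.6] [[193, 268], [187, 279]]
top [148.8, 243.1, 194.0, 287.9] 0.86 [[165, 242], [155, 251], [149, 271], [169, 283], [179, 285], [184, 278], [189, 278], [194, 270], [191, 264], [192, 256]]
side [283.5, 288.0, 334.4, 360.3] 0.76 [[301, 289], [282, 308], [282, 334], [288, 340], [288, 350], [299, 358], [303, 351], [311, 355], [318, 351], [330, 335], [332, 309]]
[([255.2, 278.7], 0.85), ([170.6, 264.7], 0.63), ([439.6, 280.0], 0.63), ([330.1, 291.3], 0.23)]
[([335.8, 269.0], 0.85), ([359.4, 150.7], 0.63), ([307.2, 321.6], 0.56)]
54 top roof [[165.1, 240.0], [187.6, 250.2], [172.0, 281.9], [149.2, 271.4]] tabtop+y [[157.1, 247.6], [150.4, 260.9], [159.3, 248.6], [152.6, 261.9]] -y [[189.7, 262.5], [183.2, 275.9], [187.5, 261.5], [181.0, 274.9]] ctr [[172.9, 263.3]]
54 side roof [[280.7, 310.9], [298.4, 291.7], [331.3, 312.2], [314.1, 332.9]] tabtop+y [[285.7, 326.7], [299.9, 336.2], [287.5, 324.7], [301.6, 334.2]] -y [[311.0, 298.1], [324.9, 306.7], [309.4, 299.9], [323.3, 308.5]] ctr [[305.1, 325.6]]
figure []
bottle_green [([193.9, 223.5], 0.5), ([242.9, 131.9], 0.23)]
bottle_ochre []
spare_figure [([243.4, 135.1], 0.64)]
32.525
```

The cover has not moved since the tug, and the green bottle and grey figure are where they were. The arm never came near the ochre bottle, which it now hides.

```bash
python3 -c "
from rig import finish_job
print(finish_job())"
```

```text
the job is handed in; nothing more can be done
None
```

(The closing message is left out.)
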